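Tip the long rule out of its hooded case and hold it

ROBOT

A 6-joint arm with a two-finger parallel gripper is mounted at the origin on the work surface. World frame = base frame: x ahead of the robot, y to its left, z up, the work surface at z = 0. Lengths are in m, angles in rad, forces in N, time in s.
With the tool pointing down it reaches from about 0.25 to 0.775 m from the base axis. Payload 4 kg.
Tool frame: the origin (TCP) lies at the very end of the fingers, on their centre line; the grasp point (between the pads) lies 19 mm behind it (bot.tcp_to_grasp is the distance from the TCP to the grasp point, in m); z points along the fingers, y is the line along which they close (so a half turn about z gives the same grasp; the last joint's range is limited). The gripper opens to 85 mm and grips with 20 to 120 N. Pads are 22 mm wide; open, the fingers measure 114 mm over their backs; the gripper's body (76 mm by 85 mm) begins 54 mm behind the grasp point. The pads swing forward as they close: fully open they stand 13 mm farther back than shut.
Start: joints at [-1.415, 0.087, 1.371, -0, 1.684, -0.103], TCP at [0.141, -0.532, 0.231] pointing down, gripper open.
Joint ranges: [-3.1, 3.1], [-0.76, 2.03], [0.27, 2.55], [-1.08, 4.22], [0.17, 2.65], [-2.57, 2.57]. Speed limits (rad/s): [2.79, 2.79, 3.14, 3.14, 3.14, 3.14].

INTERFACE

Orientations are given as a unit quaternion [x, y, z, w].
In Python, from rig import bot, imaging gives the robot as it stands.
- The arm moves only by the tool carry_out, never from a script. Its argument "steps" is a list that holds one entry, the list of rows, each a list of 7 numbers: the turn, a rotation vector about the tool's x, y, z in degrees, then the shift along the tool's x, y, z in mm, then the opening, from -1 (shut) to 1 (fully open), so that 0 is half open. In form: [[[ax, ay, az, x, y, z, hand], ...]]. A call has 1 to 10 rows; each row is the pose to reach, as a shift and turn from the pose commanded when the call began, along the tool's axes at that moment; what a row does not reach only later rows make up. A row lasts 1/8 s, in which the tool goes at most 62.5 mm and 10.7 degrees, less where a joint would pass 70% of its speed; a pose out of reach is approached as far as the arm can. A call with a gripper value outside its range is refused whole. The fingers move at their own pace and stop on an object; the grip force is fixed at half the most. Time passes only in rows, so rows that repeat a pose let the fingers close. It gives the time, the measured TCP pose, the force, the opening and the grip force at its end, in the units of the state.
- bot.sense(): the state, without advancing time (a new reading comes with each control period).
- imaging.camera(name): name is "side" or "top"; returns a dict with "frame" (384x512x3 uint8, red, green, blue), "fx", "fy", "cx", "cy" (pixels), "R" (3x3) and "t" (3): a world point X has camera coordinates R X + t. Camera axes: x right, y down, z forward; pixel columns grow to the right and rows downward; lengths in m; the calibration is good to about 2 mm. A picture is of the moment at which its call begins. There is no depth.
- bot.finish_job(): hands the job in; it is judged then, once.
The state is a dict: "t": time; "qpos": joint angles; "qd": joint speeds; "joint_efforts": joint torques, N m; "ee_pos": TCP position; "tcp_rot": TCP orientation; "force": force on the tool from outside, world axes, zero at the start; "moment": the same for the moment, N m; "width": finger opening in m; "finger_force": force on a finger pad.
Only numpy, scipy, OpenCV 4.12 (cv2) and the standard library are available. Lean on these libraries where they do the work, as an engineer would, in place of code of your own. Each camera call takes 0.05 s, during which the arm holds its last target. There are 200 camera calls.

TASK

The aluminium rule is caught under the covers at both ends of its wooden case: holding its black rib, slide it under the deep hood until you feel it meet the stop hidden in there, then tilt its freed end up and draw it out diagonally through the opening without forcing it. Finish still holding the rule in the gripper, still and roughly level, a good hand's breadth (10 cm) clear above the top of the case. Leave the eraser, the tape measure, the mouse and the mug where they are.

Things in the scene. Friction and masses are not known exactly. Their poses are not given: they have to be found in the camera images.
- case: Fixed plywood case, 122 x 386 x 71 mm, long along its y; origin at the centre of its underside, z up. Inside: x -55 to 55, y -185 to 185, z 6 (floor) to 66 mm. Fixed roofs 5 mm thick: short cover over y -193 to -135, deep hood over y 65 to 193; the opening between them is 110 x 200 mm.
- hood: The deep hood (roof and end wall) at the case's +y end, fixed; origin and axes are those of case. Under it, out of sight, is a firm wooden stop (90 mm wide, 40 mm high) whose face is somewhere between y = 157 and 177 mm, different every time.
- hood_edge (a point): Middle of the top edge of the deep hood where the opening begins: y = 65, z = 71 mm in the case.
- cover_edge (a point): Middle of the top edge of the short cover where the opening ends: y = -135, z = 71 mm in the case.
- rule: Loose flat aluminium rule, 36 x 280 x 5 mm, long along its y, 0.14 to 0.22 kg, flat on the case floor, roughly along the case, its -y end 18 to 40 mm under the short cover; origin at the centre of its underside, z up. A black rib to hold it by stands on it: 12 mm wide (x), y -85 to -5, z 5 to 29 mm.
- rule_grip (a point): Middle of the rule's black rib: x = 0, y = -45, z = 21 mm in the rule.
- rule_near (a point): Middle of the -y end of the rule, the end nearer the rib, on the underside: y = -140 mm in the rule. It starts under the short cover and comes out first.
- rule_far (a point): Middle of the +y end of the rule, on the underside: y = +140 mm in the rule. It starts under the deep hood and goes against the stop.
- eraser: Loose rubber eraser, 16 x 36 x 11 mm, on the case floor by the +x wall, at about x = 44, y = -103 mm in the case; origin at the centre of its underside.
- tape_measure: Loose black tape measure, 50 x 40 x 24 mm, on top of the deep hood near its outer end; origin at the centre of its underside.
- mouse: Loose black computer mouse, 100 x 58 x 31 mm; origin at the centre of its underside.
- mug: Loose white mug, 80 mm across, 92 mm high; origin at the centre of its underside.
Mind the look-alikes: they are no part of the job. What is shaped like the mouse but pink or yellow is not meant.

How it is judged:
On the way, in this order (a step that is already met when the one before it is completed fails the run):
1. the rule, flat in the case, has been slid under the deep hood and its far end presses on the hidden stop with more than 1 N (contact force between rule and hood above 1 N and y of rule_far in the frame of case above 0.15 m and angle between rule's own z axis and vertical below 0.12 rad), for 0.02 s.
2. the rule's near end stands up through the opening, above the covers, while its far end is still under the deep hood (z of rule_near in the frame of case above 0.08 m and z of rule_far in the frame of case below 0.066 m and y of rule_far in the frame of case above 0.065 m), for 0.05 s.
At the end, for the whole second after the job is handed in: The gripper still holds the rule: both its ends are more than 70 mm above the top of the case (141 mm above the desk), it is level within 0.3 rad (17 degrees), still (under 30 mm/s and 0.2 rad/s), gripped with over 1 N, and touches neither the case nor the eraser, tape measure, mouse or mug (height (world z) of each of rule_near, rule_far above 0.141 m and angle between rule's own z axis and vertical below 0.3 rad and contact force between the fingers and rule above 1 N and contact force between rule and case below 0.1 N and linear speed of rule below 0.03 m/s and angular speed of rule below 0.2 rad/s and contact force between rule and eraser below 0.1 N and contact force between rule and tape_measure below 0.1 N and contact force between rule and mouse below 0.1 N and contact force between rule and mug below 0.1 N); the arm keeps its last pose, push and grip.
It fails at once if the rule is forced against the case (more than 40 N) (contact force between rule and case above 40 N).
It fails at once if one of the small things (eraser, tape measure, mouse, mug) is moved by more than 30 mm (distance of any of eraser, tape_measure, mouse, mug from where it was at the start of the episode above 0.03 m).
It also fails if it takes over 48 s, if anything falls off the work surface, if the arm or the gripper's body presses on something with over 40 N, if the wrist force passes 120 N, or if a joint passes its speed limit or range.

## Working session

There is one attempt and no reset: what is moved stays moved. The work goes in short steps, Python scripts to look and compute and a tool call to move; the robot and the scene stay as the last step left them, time stands still between calls to the robot, and variables do not carry over. Pictures are saved under pics/ and viewed, at most 10 in all, crops included, and the job is handed in when it is done.

Besides the shell and the picture viewer there is one more tool, called after "Request:" in YAML: its name, and indented under it one key for each argument. carry_out: Moves the arm, as the interface text tells. Its arguments: {"type":"object","properties":{"steps":{"type":"array"}},"required":["steps"]}

```bash
mkdir -p pics; ls; python3 - <<'E'
from rig import bot, imaging
import cv2
for n in("top","side"):
    c=imaging.camera(n); cv2.imwrite(f"pics/{n}0.png",c["frame"][:,:,::-1])
    print(n,c["fx"],c["cx"],c["cy"],c["R"],c["t"])
s=bot.sense();print(s)
E
```

```text
pics
top 393.79796348821066 258.46301031328994 185.85833284815882 [[-0.01311763 -0.99970279 -0.02054886]
 [-0.98119273  0.01682739 -0.19229578]
 [ 0.19258441  0.01763993 -0.98112185]] [0.08441972 0.56157095 1.12796754]
side 435.0746492856585 252.76054318013675 188.56166521661697 [[ 0.97653285 -0.21458835  0.01831463]
 [-0.15119226 -0.74362013 -0.65128335]
 [ 0.15337695  0.63323056 -0.75861359]] [-0.5238071   0.18089089  1.51676694]
{'t': 0.1, 'qpos': array([-1.41509877e+00,  8.79057791e-02,  1.37211213e+00, -1.25768955e-05,
        1.68360745e+00, -1.03102082e-01]), 'qd': array([ 0.00018678,  0.00103366, -0.0036778 ,  0.001119  , -0.00094936,
       -0.00086467]), 'joint_efforts': array([ 2.31739585e-03, -3.53014576e+01, -3.14218211e+01, -1.21920934e-04,
        7.95398781e-03, -7.06069656e-06]), 'ee_pos': array([ 0.14067648, -0.53123912,  0.23023812]), 'tcp_rot': array([ 9.91639097e-01,  1.29038243e-01, -3.29717197e-05, -1.01583661e-03]), 'force': array([ 0.09107895, -0.38197273,  0.12370125]), 'moment': array([ 0.00425407, -0.03864313,  0.02400071]), 'finger_force': 0.0, 'width': 0.08554166951314415}
```

View pics/top0.png

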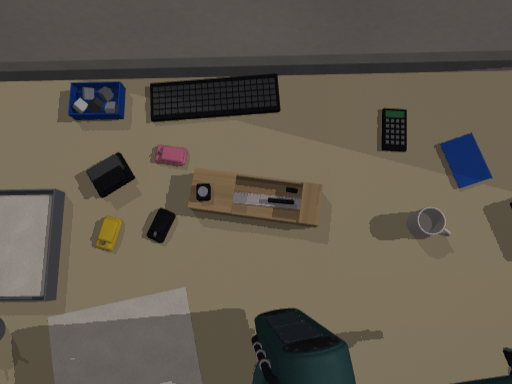

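View pics/side0.png

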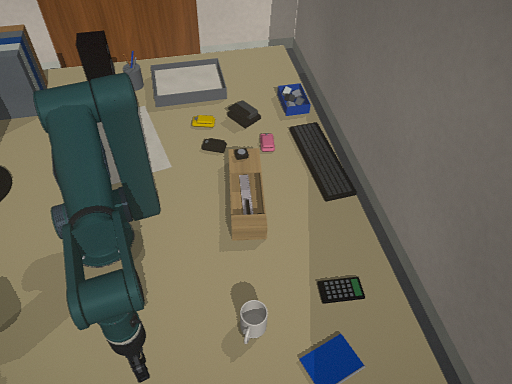

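The top view shows the case at about (255,197), with the hood and tape measure (203,191) at its left end (world +y). The rib is at (281,201) and the eraser at (292,190). I'll crop and enlarge that area.

```bash
cat > h.py <<'E'
from rig import bot, imaging
import cv2, numpy as np
def ray(c,u,v,z):
    d=c["R"].T@np.array([(u-c["cx"])/c["fx"],(v-c["cy"])/c["fy"],1.]); o=-c["R"].T@c["t"]
    return o+d*(z-o[2])/d[2]
def proj(c,X):
    p=c["R"]@np.asarray(X)+c["t"]; return np.array([c["fx"]*p[0]/p[2]+c["cx"],c["fy"]*p[1]/p[2]+c["cy"]])
E
python3 - <<'E'
from h import *
t=cv2.imread("pics/top0.png")[160:235,180:330]; s=cv2.imread("pics/side0.png")[140:250,215:275]
cv2.imwrite("pics/t1.png",cv2.resize(t,None,fx=5.3,fy=5.3,interpolation=cv2.INTER_CUBIC))
cv2.imwrite("pics/s1.png",cv2.resize(s,None,fx=5.3,fy=5.3,interpolation=cv2.INTER_CUBIC))
E
```

```text
(no output)
```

View pics/t1.png

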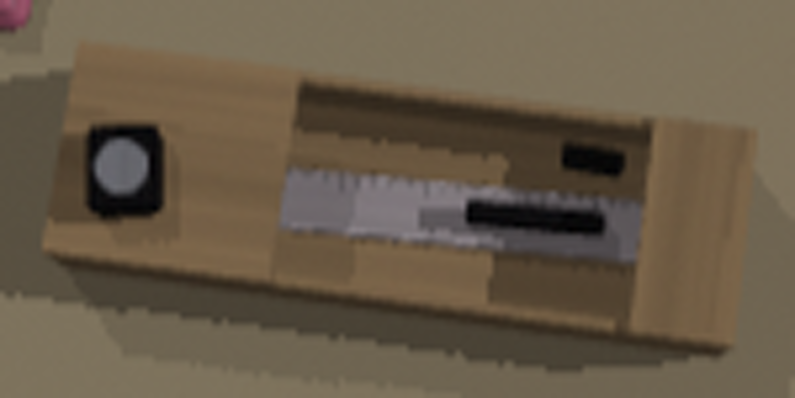

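View pics/s1.png

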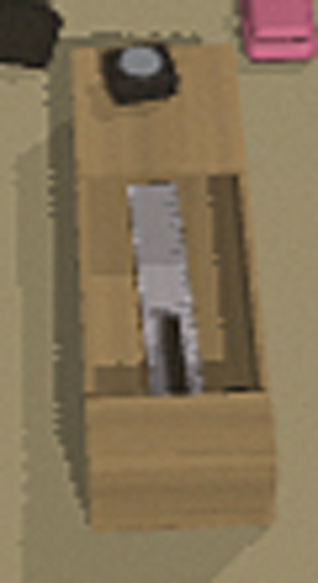

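The top crop gives the case-top corners at (80,42), (43,248), (730,346) and (756,128). The rib runs from (467,212) to (604,224), and the rule lies almost parallel to the case. The eraser is at (593,160).

```bash
python3 - <<'E'
from h import *
from scipy.spatial.transform import Rotation as Ro
c=imaging.camera("top"); S=5.3
g=lambda p,z:ray(c,180+(p[0]+.5)/S-.5,160+(p[1]+.5)/S-.5,z)
C=[g(p,.071) for p in [(80,42),(43,248),(730,346),(756,128)]]
for a,b in((0,1),(1,2),(2,3),(3,0)): print("side",np.linalg.norm(C[a]-C[b]))
ctr=np.mean(C,0); yv=(C[0]+C[1]-C[2]-C[3])[:2]; yv/=np.linalg.norm(yv); xv=np.array([yv[1],-yv[0]])
print("case",ctr,"yaw deg",np.degrees(np.arctan2(-yv[0],yv[1])))
loc=lambda P:np.round(1000*np.array([(P[:2]-ctr[:2])@xv,(P[:2]-ctr[:2])@yv]),1)
for p in [(299,82),(273,282),(653,122),(632,330)]: print("edges",loc(g(p,.071)))
f=c["frame"]; m=(f.max(2)<45).astype(np.uint8)
n,l,st,ce=cv2.connectedComponentsWithStats(m[185:215,255:310])
for i in range(1,n):
    if st[i,4]<15: continue
    p=np.argwhere(l==i)[:,::-1].astype(np.float32)+[255,185]
    r=cv2.minAreaRect(p.astype(np.float32)); print(st[i],r)
    P=np.array([ray(c,*q,.033)[:2] for q in p]); mm,(w,h),a=cv2.minAreaRect(P.astype(np.float32))
    d=np.linalg.svd(P-P.mean(0))[2][0]; d*=np.sign(d[1])
    print(" centre",mm,loc(np.array(mm)),w,h,"yaw",np.degrees(np.arctan2(-d[0],d[1])))
# rule edges on z=.011
for p in [(290,170),(280,228),(642,200),(632,262),(467,182),(467,246)]: print("rule",loc(g(p,.011)),g(p,.011))
# tool: ee
s=bot.sense(); print(Ro.from_quat(s["tcp_rot"]).as_matrix(), s["ee_pos"])
E
```

```text
side 0.11887052477503765
side 0.3831543530164786
side 0.12289009960533652
side 0.3835976490201059
case [0.53128918 0.08616456 0.071     ] yaw deg -8.732320156232335
edges [53.2 64.9]
edges [-60.8  62.2]
edges [  57.1 -134.9]
edges [ -60.1 -137.2]
[31  2 12  6 59] ((291.5, 189.5), (5.0, 11.0), 90.0)
 centre (0.5541320443153381, -0.02434844709932804) [  39.4 -105.8] 0.0335877500474453 0.015522635541856289 yaw -11.002315161221569
[ 13  13  26   6 109] ((280.4794006347656, 200.76763916015625), (25.309844970703125, 4.2183074951171875), 4.39870548248291)
 centre (0.5199096202850342, 0.010132215917110443) [  0.3 -76.9] 0.07670968025922775 0.01296235341578722 yaw -6.061029754700254
rule [12.8 68.8] [0.55434057 0.1521959  0.011     ]
rule [-22.1  69.4] [0.51998384 0.15809477 0.011     ]
rule [  23.  -137.9] [ 0.53307097 -0.05362932  0.011     ]
rule [ -14.  -136.5] [ 0.49670178 -0.04660468  0.011     ]
rule [ 19.7 -35.2] [0.54544591 0.04834106 0.011     ]
rule [-17.8 -40.3] [0.50761339 0.0490083  0.011     ]
[[ 9.66708355e-01  2.55880645e-01 -2.29071061e-04]
 [ 2.55880674e-01 -9.66707009e-01  1.62455890e-03]
 [ 1.94248580e-04 -1.62908952e-03 -9.99998654e-01]] [ 0.14070417 -0.53131339  0.23042675]
```

Request:
carry_out:
  steps:
    - [[0, 0, -35, 250, -214, 15, -0.2], [0, 0, -69, 505, -427, 30, -0.2], [0, 0, -69, 505, -427, 30, -0.2], [0, 0, -69, 505, -427, 30, -0.2], [0, 0, -69, 505, -427, 30, -0.2], [0, 0, -69, 505, -427, 30, -0.2], [0, 0, -69, 505, -427, 30, -0.2], [0, 0, -69, 505, -427, 30, -0.2], [0, 0, -69, 505, -427, 30, -0.2], [0, 0, -69, 505, -427, 30, -0.2]]

```text
t: 1.4
ee_pos: [0.4992, -0.018, 0.2027]
tcp_rot: [0.744, 0.668, -0.0, 0.0]
force: [0.5, -1.0, 0.4]
width: 0.0344
finger_force: 0.0
```

Request:
carry_out:
  steps:
    - [[0, 0, 0, 0, 0, 0, -0.2], [0, 0, 0, 0, 0, 0, -0.2]]

```text
t: 1.65
ee_pos: [0.498, -0.0201, 0.2025]
tcp_rot: [0.744, 0.668, -0.001, -0.0]
force: [-0.2, -0.7, -0.3]
width: 0.0342
finger_force: 0.0
```

```bash
cat >> h.py <<'E'
from scipy.spatial.transform import Rotation as Ro
def st():
    s=bot.sense(); print(round(s["t"],2),np.round(s["ee_pos"],4),np.round(Ro.from_quat(s["tcp_rot"]).as_matrix()[:,0],3),s["force"].round(2),s["moment"].round(2),round(s["width"],4)); return s
def toolshift(P):
    s=st(); print("shift mm",(1000*Ro.from_quat(s["tcp_rot"]).as_matrix().T@(np.array(P)-s["ee_pos"])).round(1))
E
python3 - <<'E'
from h import *
toolshift([.5203,.010,.10])
c=imaging.camera("side"); f=c["frame"]
# rib centre check from the side view
m=(f.max(2)<50).astype(np.uint8)[190:225,238:258]
n,l,s,ce=cv2.connectedComponentsWithStats(m)
for i in range(1,n):
    if s[i,4]>10: print(s[i],ce[i],ray(c,*(ce[i]+[238,190]),.028))
print("rib pred px",proj(c,[.5203,.010,.028]))
cv2.imwrite("pics/s2.png",cv2.resize(f[120:260,190:310][:,:,::-1],None,fx=4,fy=4,interpolation=cv2.INTER_CUBIC))
E
```

```text
1.65 [ 0.498  -0.0201  0.2025] [ 0.107  0.994 -0.001] [-0.23 -0.73 -0.26] [-0.02 -0.03 -0.05] 0.0342
shift mm [ 32.4  19.1 102.4]
[ 8 10  4 14 40] [ 9.575 16.65 ] [0.52167321 0.0237401  0.028     ]
rib pred px [247.98796223 209.61957373]
```

View pics/s2.png

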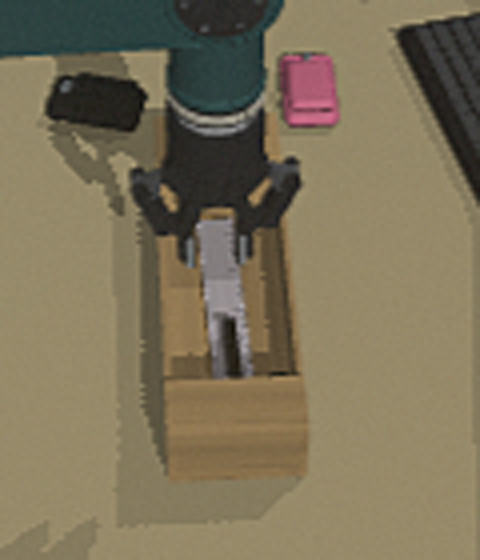

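The gripper is above the case in line with the rib, and both views put the rib at x = 0.520. I'll move over it and go down.

Request:
carry_out:
  steps:
    - [[0, 0, 0, 32, 19, 40, -0.2], [0, 0, 0, 32, 19, 80, -0.2], [0, 0, 0, 32, 19, 102, -0.2], [0, 0, 0, 32, 19, 120, -0.2], [0, 0, 0, 32, 19, 140, -0.2], [0, 0, 0, 32, 19, 160, -0.2], [0, 0, 0, 32, 19, 175, -0.2], [0, 0, 0, 32, 19, 182, -0.2], [0, 0, 0, 32, 19, 182, -0.2]]

```text
t: 2.82
ee_pos: [0.5207, 0.0095, 0.0209]
tcp_rot: [0.744, 0.668, -0.0, -0.0]
force: [-0.7, -0.6, 0.4]
width: 0.0342
finger_force: 0.0
```

Next I'll go down to TCP z of about 14 mm and close.

Request:
carry_out:
  steps:
    - [[0, 0, 0, 0, 0, 4, -0.2], [0, 0, 0, 0, 0, 7, -0.2], [0, 0, 0, 0, 0, 7, -0.2], [0, 0, 0, 0, 0, 7, -1], [0, 0, 0, 0, 0, 7, -1], [0, 0, 0, 0, 0, 7, -1], [0, 0, 0, 0, 0, 7, -1], [0, 0, 0, 0, 0, 7, -1]]

```text
t: 3.82
ee_pos: [0.5211, 0.0098, 0.0144]
tcp_rot: [0.744, 0.668, 0.0, 0.0]
force: [0.2, -0.4, 2.5]
width: 0.0107
finger_force: 61.6
```

```bash
python3 -c "
from h import *
st()"
```

```text
3.83 [0.5211 0.0098 0.0144] [ 0.107  0.994 -0.   ] [ 0.18 -0.37  2.49] [ 0.02 -0.01  0.01] 0.0107
```

The rib is gripped. I'll slide 42 mm along tool +x, then feel for the stop.

Request:
carry_out:
  steps:
    - [[0, 0, 0, 8, 0, 0, -1], [0, 0, 0, 16, 0, 0, -1], [0, 0, 0, 24, 0, 0, -1], [0, 0, 0, 32, 0, 0, -1], [0, 0, 0, 38, 0, 0, -1], [0, 0, 0, 42, 0, 0, -1], [0, 0, 0, 42, 0, 0, -1]]

```text
t: 4.7
ee_pos: [0.5256, 0.0523, 0.0143]
tcp_rot: [0.744, 0.668, 0.0, 0.0]
force: [-0.0, -3.5, 5.1]
width: 0.0105
finger_force: 62.0
```

Request:
carry_out:
  steps:
    - [[0, 0, 0, 1, 0, 0, -1], [0, 0, 0, 2, 0, 0, -1], [0, 0, 0, 2, 0, 0, -1]]

```text
t: 5.08
ee_pos: [0.5258, 0.0537, 0.0143]
tcp_rot: [0.744, 0.668, 0.0, 0.0]
force: [-0.7, -3.5, 4.9]
width: 0.0107
finger_force: 62.0
```

Request:
carry_out:
  steps:
    - [[0, 0, 0, 1, 0, 0, -1], [0, 0, 0, 2, 0, 0, -1], [0, 0, 0, 3, 0, 0, -1]]

```text
t: 5.45
ee_pos: [0.5261, 0.0565, 0.0144]
tcp_rot: [0.744, 0.668, -0.0, 0.001]
force: [-0.4, -4.3, 5.0]
width: 0.0112
finger_force: 62.0
```

Request:
carry_out:
  steps:
    - [[0, 0, 0, 1, 0, 0, -1], [0, 0, 0, 2, 0, 0, -1]]

```text
t: 5.7
ee_pos: [0.5263, 0.0586, 0.0143]
tcp_rot: [0.744, 0.668, -0.0, 0.001]
force: [-0.8, -4.3, 5.0]
width: 0.0106
finger_force: 62.0
```

Request:
carry_out:
  steps:
    - [[0, 0, 0, 1, 0, 0, -1], [0, 0, 0, 2, 0, 0, -1]]

```text
t: 5.95
ee_pos: [0.5265, 0.0605, 0.0143]
tcp_rot: [0.744, 0.668, -0.0, 0.001]
force: [-0.0, -4.4, 5.5]
width: 0.0108
finger_force: 62.0
```

Request:
carry_out:
  steps:
    - [[0, 0, 0, 1, 0, 0, -1], [0, 0, 0, 2, 0, 0, -1]]

```text
t: 6.2
ee_pos: [0.5268, 0.0625, 0.0143]
tcp_rot: [0.744, 0.668, -0.0, 0.001]
force: [-1.0, -5.5, 5.2]
width: 0.0105
finger_force: 62.0
```

Request:
carry_out:
  steps:
    - [[0, 0, 0, 1, 0, 0, -1], [0, 0, 0, 2, 0, 0, -1]]

```text
t: 6.45
ee_pos: [0.527, 0.0645, 0.0143]
tcp_rot: [0.744, 0.668, -0.0, 0.001]
force: [0.1, -4.8, 4.5]
width: 0.0106
finger_force: 62.0
```

Request:
carry_out:
  steps:
    - [[0, 0, 0, 1, 0, 0, -1], [0, 0, 0, 2, 0, 0, -1]]

```text
t: 6.7
ee_pos: [0.527, 0.0651, 0.0144]
tcp_rot: [0.744, 0.668, -0.001, 0.001]
force: [-0.4, -10.6, 5.9]
width: 0.0108
finger_force: 62.1
```

Request:
carry_out:
  steps:
    - [[0, 0, 0, 0, 0, 0, -1], [0, 0, 0, 0, 0, 0, -1]]

```text
t: 6.95
ee_pos: [0.527, 0.0651, 0.0143]
tcp_rot: [0.744, 0.668, -0.001, 0.001]
force: [-0.5, -8.7, 5.6]
width: 0.0107
finger_force: 62.1
```

Request:
carry_out:
  steps:
    - [[0, 0, 0, 1, 0, 0, -1], [0, 0, 0, 1, 0, 0, -1]]

```text
t: 7.2
ee_pos: [0.527, 0.0652, 0.0143]
tcp_rot: [0.744, 0.668, -0.002, 0.002]
force: [-2.3, -10.6, 7.1]
width: 0.0106
finger_force: 62.2
```

The stop is confirmed: pushing another 1 mm moved nothing and the force rose. I'll back off and tilt about the far end.

Request:
carry_out:
  steps:
    - [[0, 0, 0, -6, 0, -2, -1], [0, -2.5, 0, -10.5, 0, -12, -1], [0, -5, 0, -9.5, 0, -21, -1], [0, -7.5, 0, -8.5, 0, -29, -1], [0, -10, 0, -6.5, 0, -37, -1], [0, -10, 0, -6.5, 0, -37, -1]]

```text
t: 7.95
ee_pos: [0.5257, 0.0628, 0.05]
tcp_rot: [0.741, 0.666, -0.065, 0.057]
force: [1.1, 0.2, -2.7]
width: 0.0106
finger_force: 61.0
```

```bash
python3 - <<'E'
from h import *
s=st()
c=imaging.camera("side"); f=c["frame"]
R=Ro.from_quat(s["tcp_rot"]).as_matrix()
for n,p in(("near",[-.095,0,.0085]),("far",[.185,0,.0085])):
    X=s["ee_pos"]+R@np.array(p); print(n,X.round(4),proj(c,X).round(1))
cv2.imwrite("pics/s3.png",cv2.resize(f[120:260,190:310][:,:,::-1],None,fx=4,fy=4,interpolation=cv2.INTER_CUBIC))
E
```

```text
7.95 [0.5257 0.0628 0.05  ] [ 0.103  0.98  -0.172] [ 1.06  0.23 -2.74] [ 0.11 -0.07 -0.02] 0.0106
near [ 0.5157 -0.0317  0.0579] [249.2 213.8]
far [0.5447 0.2426 0.0098] [241.8 166.6]
```

View pics/s3.png

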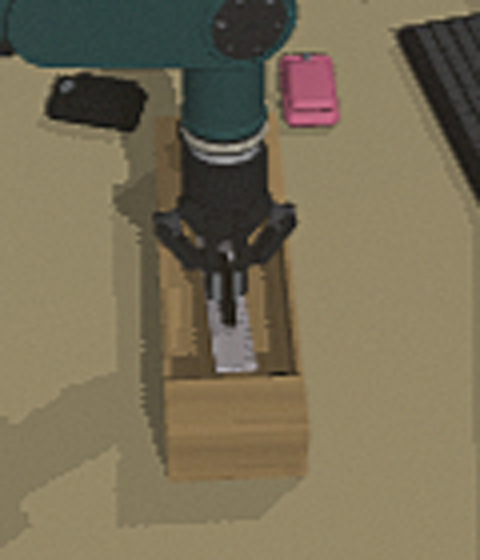

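The near end is visible at crop (234,370), about pixel (248,212). That matches the prediction and is clear of the short cover, and the force is only the rule's weight. I'll tilt another 10°.

Request:
carry_out:
  steps:
    - [[0, -2.5, 0, 0.5, 0, -8, -1], [0, -5, 0, 1.5, 0, -16, -1], [0, -7.5, 0, 2.5, 0, -24, -1], [0, -10, 0, 4, 0, -32, -1], [0, -10, 0, 4, 0, -32, -1], [0, -10, 0, 4, 0, -32, -1]]

```text
t: 8.75
ee_pos: [0.527, 0.0703, 0.0813]
tcp_rot: [0.733, 0.658, -0.129, 0.116]
force: [-0.5, -0.5, -2.2]
width: 0.0107
finger_force: 61.1
```

```bash
cat >> h.py <<'E'
def ends():
    s=st(); R=Ro.from_quat(s["tcp_rot"]).as_matrix(); a=np.radians(-8.73)
    for n,p in(("near",[-.095,0,.0085]),("far",[.185,0,.0085])):
        X=s["ee_pos"]+R@np.array(p); d=X-[.5313,.0862,0]
        print(n,X.round(4),"case",np.round([d[0]*np.cos(a)+d[1]*np.sin(a),-d[0]*np.sin(a)+d[1]*np.cos(a),d[2]],4))
E
python3 -c "
from h import *
ends()"
```

```text
8.75 [0.527  0.0703 0.0813] [ 0.101  0.934 -0.342] [-0.45 -0.54 -2.18] [ 0.2  -0.02  0.05] 0.0107
near [ 0.5171 -0.0213  0.1057] case [ 0.0023 -0.1084  0.1057]
far [0.5453 0.2403 0.01  ] case [-0.0095  0.1545  0.01  ]
```

Stage 2 geometry is met: near end at z = 106 mm, far end at z = 10 mm and y = 154 mm. I'll draw it out along its own axis.

Request:
carry_out:
  steps:
    - [[0, 0, 0, -10, 0, 0, -1], [0, 0, 0, -25, 0, 0, -1], [0, 0, 0, -42, 0, 0, -1], [0, 0, 0, -60, 0, 0, -1], [0, 0, 0, -78, 0, 0, -1], [0, 0, 0, -96, 0, 0, -1], [0, 0, 0, -114, 0, 0, -1], [0, 0, 0, -130, 0, 0, -1], [0, 0, 0, -140, 0, 0, -1], [0, 0, 0, -140, 0, 0, -1]]

```text
t: 10.0
ee_pos: [0.5133, -0.0609, 0.13]
tcp_rot: [0.733, 0.657, -0.129, 0.116]
force: [-0.0, -0.3, -0.5]
width: 0.0105
finger_force: 61.1
```

```bash
python3 -c "
from h import *
ends()"
```

```text
10.0 [ 0.5133 -0.0609  0.13  ] [ 0.102  0.934 -0.342] [-0.01 -0.35 -0.49] [ 0.2   0.03 -0.01] 0.0105
near [ 0.5032 -0.1526  0.1545] case [ 0.0085 -0.2403  0.1545]
far [0.5319 0.109  0.0588] case [-0.0029  0.0226  0.0588]
```

The far end is out from under the hood. I'll lift straight up, then level the rule.

Request:
carry_out:
  steps:
    - [[0, 0, 0, -5, 0, -14, -1], [0, 0, 0, -14, 0, -38, -1], [0, 0, 0, -24, 0, -66, -1], [0, 4, 0, -34, 0, -94, -1], [0, 8, 0, -41, 0, -113, -1], [0, 12, 0, -43, 0, -118, -1], [0, 16, 0, -43, 0, -118, -1], [0, 20, 0, -43, 0, -118, -1], [0, 20, 0, -43, 0, -118, -1], [0, 20, 0, -43, 0, -118, -1]]

```text
t: 11.25
ee_pos: [0.5133, -0.06, 0.2556]
tcp_rot: [0.744, 0.668, -0.0, 0.0]
force: [-0.6, -0.2, -1.8]
width: 0.0102
finger_force: 61.0
```

Request:
carry_out:
  steps:
    - [[0, 0, 0, 0, 0, 0, -1], [0, 0, 0, 0, 0, 0, -1], [0, 0, 0, 0, 0, 0, -1], [0, 0, 0, 0, 0, 0, -1]]

```text
t: 11.75
ee_pos: [0.5132, -0.0603, 0.2552]
tcp_rot: [0.744, 0.668, -0.0, 0.0]
force: [-0.7, 0.2, -1.1]
width: 0.0111
finger_force: 61.0
```

```bash
python3 -c "
from h import *
ends()
f=imaging.camera('side')['frame']
cv2.imwrite('pics/s4.png',f[100:300,150:350,::-1].repeat(3,0).repeat(3,1))"
```

```text
11.75 [ 0.5132 -0.0603  0.2552] [ 0.107  0.994 -0.   ] [-0.74  0.2  -1.11] [-0.08  0.    0.03] 0.0111
near [ 0.503  -0.1548  0.2468] case [ 0.0086 -0.2425  0.2468]
far [0.533  0.1236 0.2467] case [-0.004   0.0373  0.2467]
```

View pics/s4.png

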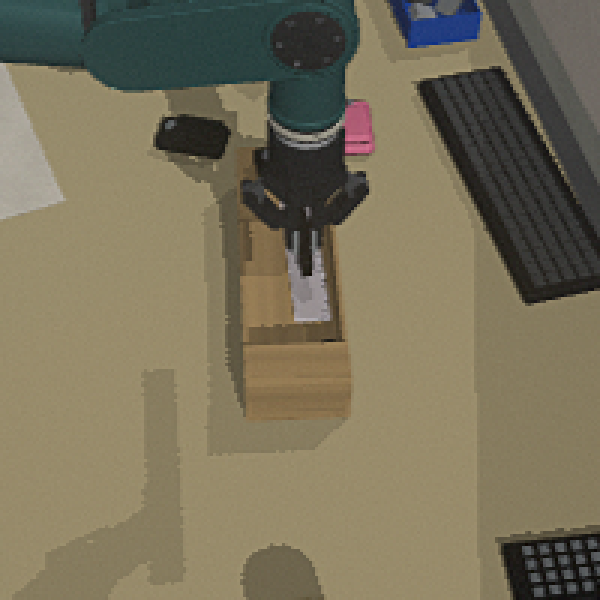

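The rule hangs level above the case, with its near end at crop (310,318), or pixel (253,206). I'll check that against the projection and hand in only if it matches.

```bash
python3 -c "
from h import *
p=proj(imaging.camera('side'),[.503,-.1548,.2468]); print(p)
if np.hypot(*(p-[253,206]))<5: print(bot.finish_job())"
```

```text
[254.4651339  208.24870338]
the job is handed in; nothing more can be done
None
```

The job is handed in: the rule met the hidden stop, was tilted and drawn out, and is held still and level about 17 cm above the case top; the hand-in returned no verdict, and I did not re-measure the small things afterwards.

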